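Put the lids back on the washed kitchen canisters

ROBOT

A 6-joint arm with a two-finger parallel gripper is mounted at the origin on the work surface. World frame = base frame: x ahead of the robot, y to its left, z up, the work surface at z = 0. Lengths are in m, angles in rad, forces in N, time in s.
With the tool pointing down it reaches from about 0.375 to 0.925 m from the base axis. Payload 5.7 kg.
Tool frame: the origin (TCP) lies midway between the tips of the shut fingers; the grasp point (between the pads) lies 19 mm behind it; z points along the fingers, y is the line along which they close (so a half turn about z gives the same grasp; the last joint's range is limited). The gripper opens to 88 mm and grips with 3 to 60 N. Pads are 20 mm wide; open, the fingers measure 115 mm over their backs; the gripper's body (75 mm by 178 mm) begins 61 mm behind the grasp point.
Start: joints at [1.084, 0.359, 1.51, -0, 1.272, -0.115], TCP at [0.218, 0.559, 0.223] pointing down, gripper open.
Joint ranges: [-2.97, 2.97], [-1.01, 2.36], [0.21, 2.38], [-0.96, 4.11], [0.2, 2.71], [-2.98, 2.98]. Speed limits (rad/s): [2.39, 2.39, 3.14, 3.14, 3.14, 3.14].

INTERFACE

Orientations are given as a unit quaternion [x, y, z, w].
In Python, from bench import move_ptp, servo_line, goto_joints, move_gripper, sleep, inverse_kinematics, capture, PlanningError, close_job, spot_in, silhouettes, current_clock, current_joint_pos, current_qvel, current_joint_torque, current_position, current_orientation, current_force, current_torque, current_finger_gap, current_grip_force gives the robot as it stands. Calls block until the motion is done:
- move_ptp(position, orientation): joint-space move of the TCP to a pose.
- servo_line(position, orientation=None, rate=0.15, contact_N=None): straight line of the TCP; orientation=None keeps the orientation; rate is the mean speed in m/s. With contact_N (N) it stops when the force on the tool has changed by that much, and returns True; else False.
- goto_joints(angles): joint-space move.
- move_gripper(opening): finger opening in m; the grip force is fixed at half the most; returns when the fingers have stopped.
- sleep(seconds).
- inverse_kinematics(position, orientation): joint angles nearest the present ones, or None.
- capture(name): name is "scene" or "top" or "wrist"; returns a dict with "image" (384x512x3 uint8, blue, green, red), "range_z" (384x512 float32, m along the optical axis (not along the pixel's ray), 0 where there is no reading), "intrinsics" (3x3 intrinsics, pixels), "R" (3x3) and "t" (3): a world point X has camera coordinates R X + t. Camera axes: x right, y down, z forward; pixel columns grow to the right and rows downward; lengths in m; the calibration is good to about 2 mm. A picture is of the moment at which its call begins.
A pose or a line that the arm cannot do raises PlanningError and nothing moves.
- close_job(): hands the job in; it is judged then, once.
Trained networks look in the newest picture that a camera, given by its name, has taken for a name from the list of things; names that differ only in an ending like _2 or _b are one class to them, and where a whole thing is asked for, a point or a joint stands for the part that bears it (a point fixed in the world has none). Each returns a list of dicts, best first, with "conf" (0 to 1); they miss things now and then, are a little off and sometimes report something else, mostly with a low value. They report only what shows in the picture. A call takes as long as a camera call. They do not tell look-alikes from the thing itself.
- spot_in(camera, query): "xy" ([column, row] in pixels, amid what is visible of it).
- silhouettes(camera, query): "region" (384x512 bool, what is visible of it) and "xy" ([column, row] in pixels, amid what is visible of it).
Readings, each from a call of its own:
- current_clock(): time.
- current_joint_pos(): joint angles.
- current_qvel(): joint speeds.
- current_joint_torque(): joint torques, N m.
- current_position(): TCP position.
- current_orientation(): TCP orientation.
- current_force(): force on the tool from outside, world axes, zero at the start.
- current_torque(): the same for the moment, N m.
- current_finger_gap(): finger opening in m.
- current_grip_force(): force on a finger pad.
Only numpy, scipy, OpenCV 4.12 (cv2) and the standard library are available. Lean on these libraries where they do the work, as an engineer would, in place of code of your own. Each camera call takes 0.05 s, during which the arm holds its last target. There are 200 camera calls.

TASK

Close the four storage canisters on the worktop: put on each one the lid of its own shape and size, fully seated with the plug down inside the rim and lying flat. Lower the lids into place rather than dropping them, and leave the canisters, the salt shaker and the small cup standing where they are.

Things in the scene. Friction and masses are not known exactly. Their poses are not given: they have to be found in the camera images.
- wide_lid: The large round lid, 114 mm in diameter. Pale wood, plug-side down. Upwards: plug 8 mm high, plate 7 mm thick, in its middle a dark steel grip 30 mm high, a round knob 24 mm across. Origin: centre of the plug's underside (plate top 15 mm, grip top 45 mm above it); z up. Seated, the plate rests on the rim and the origin is 62 mm above the canister's. About 130 g.
- narrow_lid: The small round lid, 84 mm in diameter. Pale wood, plug-side down. Upwards: plug 8 mm high, plate 7 mm thick, in its middle a dark steel grip 30 mm high, a round knob 24 mm across. Origin: centre of the plug's underside (plate top 15 mm, grip top 45 mm above it); z up. Seated, the plate rests on the rim and the origin is 67 mm above the canister's. About 90 g.
- square_lid: The square lid, 94 x 94 mm. Pale wood, plug-side down. Upwards: plug 8 mm high, plate 7 mm thick, in its middle a dark steel grip 30 mm high, a bar 40 mm long in x, 20 mm wide in y. Origin: centre of the plug's underside (plate top 15 mm, grip top 45 mm above it); z up, x and y along the sides. Seated, the plate rests on the rim and the origin is 52 mm above the canister's. About 120 g.
- oblong_lid: The oblong lid, 116 (x) x 72 (y) mm. Pale wood, plug-side down. Upwards: plug 8 mm high, plate 7 mm thick, in its middle a dark steel grip 30 mm high, a bar 40 mm long in x, 20 mm wide in y. Origin: centre of the plug's underside (plate top 15 mm, grip top 45 mm above it); z up, x along the long side. Seated, the plate rests on the rim and the origin is 47 mm above the canister's. About 110 g.
- wide_canister: The large round canister, 110 mm in diameter, 70 mm high. White ceramic, open at the top, empty, walls and floor 5 mm thick. Inside 100 mm across; its lid's plug is 86 mm across, so it drops in with 7 mm of play all round. Origin: centre of the underside; z up. Loose, about 550 g.
- narrow_canister: The small round canister, 80 mm in diameter, 75 mm high. White ceramic, open at the top, empty, walls and floor 5 mm thick. Inside 70 mm across; its lid's plug is 56 mm across, so it drops in with 7 mm of play all round. Origin: centre of the underside; z up. Loose, about 400 g.
- square_canister: The square canister, 90 x 90 mm, 60 mm high. White ceramic, open at the top, empty, walls and floor 5 mm thick. Inside 80 x 80 mm; its lid's plug is 66 x 66 mm, so it drops in with 7 mm of play all round. Origin: centre of the underside; z up, x and y along the sides. Loose, about 500 g.
- oblong_canister: The oblong canister, 112 (x) x 68 (y) mm, 55 mm high. White ceramic, open at the top, empty, walls and floor 5 mm thick. Inside 102 x 58 mm; its lid's plug is 88 x 44 mm, so it drops in with 7 mm of play all round. Origin: centre of the underside; z up, x along the long side. Loose, about 500 g.
- salt_shaker: Bystander: a grey salt shaker with a steel top, 44 mm in diameter, 64 mm high, standing among the canisters. Origin: centre of the underside.
- small_cup: Bystander: a small blue cup without handle, 50 mm in diameter, 50 mm high, standing among the canisters. Origin: centre of the underside.
Things that resemble listed ones, but are neither listed nor needed, are in the scene too. What is shaped like the oblong_lid but green or purple is not meant. What is shaped like the oblong_canister but red is not meant.

How it is judged:
At the end, for the whole second after the job is handed in: Every lid is on the canister of its own shape and size: height within 3 mm of fully seated, centres within 11 mm, tilt under 0.08 rad, square and oblong lids within 0.25 rad of the canister's sides (either way round). Canisters upright on the worktop, all at rest (z of wide_lid in the frame of wide_canister between 0.059 and 0.065 m and horizontal distance between wide_lid and wide_canister below 0.011 m and angle between each of wide_lid, wide_canister, narrow_lid, narrow_canister, square_lid, square_canister, oblong_lid, oblong_canister's own z axis and vertical below 0.08 rad and height (world z) of each of wide_canister, narrow_canister, square_canister, oblong_canister below 0.01 m and linear speed of each of wide_lid, wide_canister, narrow_lid, narrow_canister, square_lid, square_canister, oblong_lid, oblong_canister below 0.02 m/s and z of narrow_lid in the frame of narrow_canister between 0.064 and 0.07 m and horizontal distance between narrow_lid and narrow_canister below 0.011 m and z of square_lid in the frame of square_canister between 0.049 and 0.055 m and horizontal distance between square_lid and square_canister below 0.011 m and z of oblong_lid in the frame of oblong_canister between 0.044 and 0.05 m and horizontal distance between oblong_lid and oblong_canister below 0.011 m and angle between the x axis of oblong_lid and the x axis of oblong_canister, either way round below 0.25 rad and (angle between the x axis of square_lid and the x axis of square_canister, either way round below 0.25 rad or angle between the x axis of square_lid and the y axis of square_canister, either way round below 0.25 rad)); the robot touches nothing.
It fails at once if a lid is let fall (moving faster than 0.7 m/s out of the fingers, a fall of some 25 mm) ((linear speed of wide_lid above 0.7 m/s and contact force between wide_lid and the fingers below 0.05 N) or (linear speed of narrow_lid above 0.7 m/s and contact force between narrow_lid and the fingers below 0.05 N) or (linear speed of square_lid above 0.7 m/s and contact force between square_lid and the fingers below 0.05 N) or (linear speed of oblong_lid above 0.7 m/s and contact force between oblong_lid and the fingers below 0.05 N)).
It fails at once if a canister is moved more than 40 mm from its place (distance of any of wide_canister, narrow_canister, square_canister, oblong_canister from where it was at the start of the episode above 0.04 m).
It fails at once if the salt shaker or the small cup is shifted more than 25 mm or knocked over (distance of any of salt_shaker, small_cup from where it was at the start of the episode above 0.025 m or angle between any of salt_shaker, small_cup's own z axis and vertical above 0.5 rad).
It also fails if it takes over 120 s, if anything falls off the work surface, if the arm or the gripper's body presses on something with over 40 N, if the wrist force passes 120 N, or if a joint passes its speed limit or range.

## Working session

There is one attempt and no reset: what is moved stays moved. The work goes in short steps, each a Python script; the robot and the scene stay as the last script left them, time stands still between calls to the robot, and variables do not carry over. Pictures are saved under pics/ and viewed, at most 14 in all, crops included, and the job is handed in when it is done.

```bash
ls; mkdir -p pics
python3 - <<'E'
from bench import *
import cv2,numpy as np
a=capture("top");b=capture("scene")
np.savez("top0.npz",**a);np.savez("scene0.npz",**b)
cv2.imwrite("pics/top0.png",cv2.resize(a["image"],(800,600)));cv2.imwrite("pics/scene0.png",cv2.resize(b["image"],(800,600)))
for c in (a,b):print(c["R"],c["t"],c["intrinsics"])
print(current_orientation(),current_clock())
E
```

```text
pics
[[ 0.00938084 -0.99984739 -0.01473747]
 [-0.9976123  -0.00834936 -0.06855644]
 [ 0.06842293  0.0153454  -0.99753838]] [0.09917513 0.42820033 1.30815865] [[433.33816192   0.         250.32763203]
 [  0.         433.33816192 189.79885875]
 [  0.           0.           1.        ]]
[[ 0.12674787  0.9919207   0.00531949]
 [ 0.5192748  -0.06178195 -0.8523712 ]
 [-0.845156    0.11079851 -0.52291016]] [-0.15125059 -0.18815849  1.61909532] [[499.78387096   0.         252.51024356]
 [  0.         499.78387096 191.29434861]
 [  0.           0.           1.        ]]
[ 1.84828207e-01  9.82770481e-01 -8.05254404e-04 -2.59814325e-04] 0.1
```

View pics/top0.png

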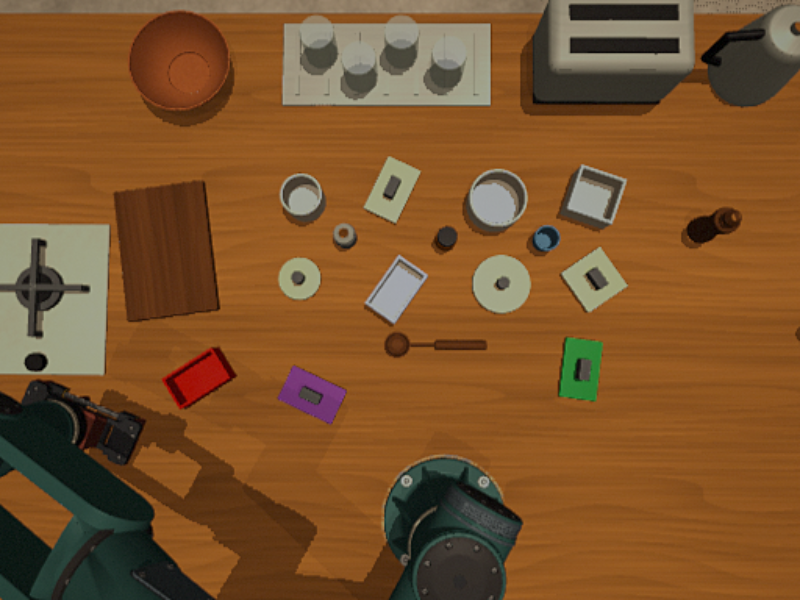

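View pics/scene0.png

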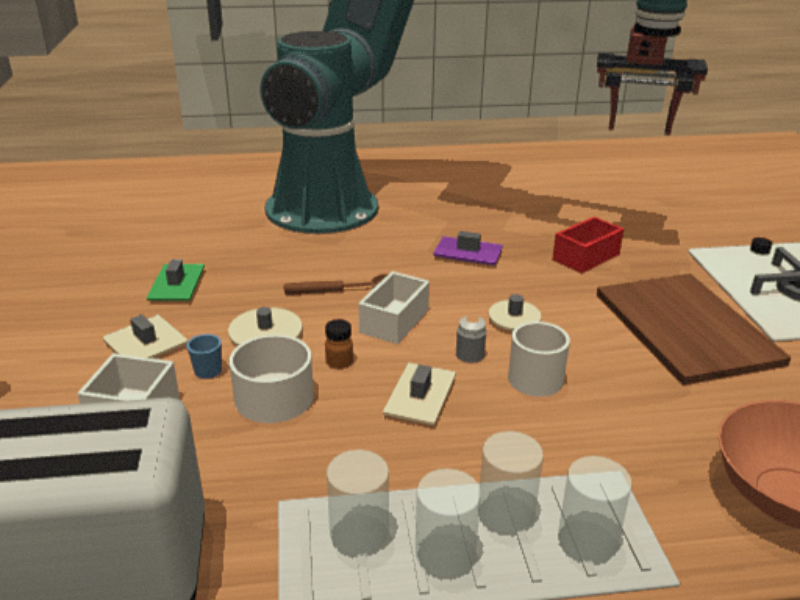

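The top view shows these positions (800x600 px):

| Item | Lid | Canister |
|---|---|---|
| narrow | (299,278) | (302,197) |
| wide | (501,283) | (498,199) |
| square | (594,279) | (594,196) |
| oblong | pale (392,189) | white (396,289) |

- **Bystanders:** the salt shaker is at (345,236) and the blue cup at (545,239).
- **Look-alikes to reject:** the purple lid (312,394), green lid (581,369), red canister (199,377) and brown spice jar (446,238).

I choose the pale and white ones, as described.

```bash
cat > h.py <<'E'
import numpy as np,cv2
def cloud(c):
    d=c["range_z"];K=c["intrinsics"];v,u=np.mgrid[:384,:512]
    P=np.stack([(u-K[0,2])/K[0,0]*d,(v-K[1,2])/K[1,1]*d,d],-1)
    W=(P-c["t"])@c["R"]; W[d<=0]=np.nan
    return W
H=dict(wide=.070,narrow=.075,square=.060,oblong=.055)
def fit(xy,kind):
    xy=xy.astype(np.float32)*1000
    if kind in("wide","narrow"):
        c,r=cv2.minEnclosingCircle(xy); m=(xy.max(0)+xy.min(0))/2
        return m/1000,0.,(2*r,*np.ptp(xy,axis=0))
    (cx,cy),(w,h),a=cv2.minAreaRect(xy)
    if h>w:w,h,a=h,w,a+90
    return np.array([cx,cy])/1000,np.radians(a),(w,h)
def locate(W,px,kind,lid,zoff=0):
    u,v=px; s=30; S=W[max(0,v-s):v+s,max(0,u-s):u+s].reshape(-1,3); S=S[~np.isnan(S[:,0])]
    lo,hi=(.009,.05) if lid else (H[kind]-.007,H[kind]+.008)
    c0=W[v,u,:2]; S=S[(S[:,2]>lo+zoff)&(S[:,2]<hi+zoff)]
    R=dict(wide=.064,narrow=.05,square=.072,oblong=.073)[kind]
    S=S[np.hypot(*(S[:,:2]-c0).T)<R]
    r=fit(S[:,:2],kind)
    if lid:
        G=S[S[:,2]>.035+zoff]; g=fit(G[:,:2],"square")
        return r,(g[0],np.degrees(g[1]),g[2]),np.median(S[:,2]),len(S)
    return r,None,np.median(S[:,2]),len(S)
PX={k:tuple(int(round(x*.64)) for x in p) for k,p in dict(narrow_c=(302,197),wide_c=(498,199),square_c=(594,196),oblong_c=(396,289),narrow_l=(299,278),wide_l=(501,283),square_l=(594,279),oblong_l=(392,189)).items()}
E
python3 - <<'E'
from h import *
np.set_printoptions(precision=4,suppress=True)
c=dict(np.load("top0.npz"));W=cloud(c)
print("table z",[np.round(W[int(v*.64),int(u*.64)],4) for u,v in((345,320),(545,320),(440,150))])
for k,p in PX.items():
    r,g,z,n=locate(W,p,k[:-2],k[-1]=="l"); print(k,r[0],np.degrees(r[1]).round(1),np.round(r[2],1),z.round(4),n,g)
for n,(u,v) in dict(salt=(345,236),cup=(545,239),jar=(446,238)).items(): print(n,W[int(v*.64),int(u*.64)])
cv2.imwrite("pics/crop.png",cv2.resize(c["image"][90:220,170:410],None,fx=3.3,fy=3.3,interpolation=cv2.INTER_CUBIC))
E
```

```text
table z [array([ 0.3837,  0.1964, -0.0004]), array([ 0.3875, -0.1994, -0.0096]), array([0.7233, 0.0099, 0.0014])]
narrow_c [0.6176 0.2767] 0.0 [80.  78.2 78. ] 0.0734 141 None
wide_c [ 0.6151 -0.0989] 0.0 [109.2 108.5 106.7] 0.0689 164 None
square_c [ 0.625  -0.2863] 160.5 [92.  91.6] 0.0589 255 None
oblong_c [0.4411 0.0932] 145.5 [111.9  68. ] 0.0541 206 None
narrow_l [0.4625 0.2844] 0.0 [84.1 80.6 83.3] 0.0147 564 (array([0.4639, 0.2856]), np.float64(0.5190809369087219), (21.679418563842773, 21.301706314086914))
wide_l [ 0.4564 -0.1114] 0.0 [114.2 111.  113.2] 0.0147 1061 (array([ 0.456 , -0.1108]), np.float64(140.30982208251953), (21.43240737915039, 21.194171905517578))
square_l [ 0.4663 -0.2927] 124.5 [96.3 93.9] 0.0151 932 (array([ 0.4664, -0.2919]), np.float64(33.02119445800781), (39.386043548583984, 22.202302932739258))
oblong_l [0.6421 0.104 ] 155.6 [116.3  72.3] 0.0151 843 (array([0.6415, 0.1039]), np.float64(154.99542999267578), (39.81913757324219, 19.66419219970703))
salt [0.5484 0.1987 0.0011]
cup [ 0.5473 -0.1971  0.006 ]
jar [0.5367 0.0008 0.0651]
```

View pics/crop.png

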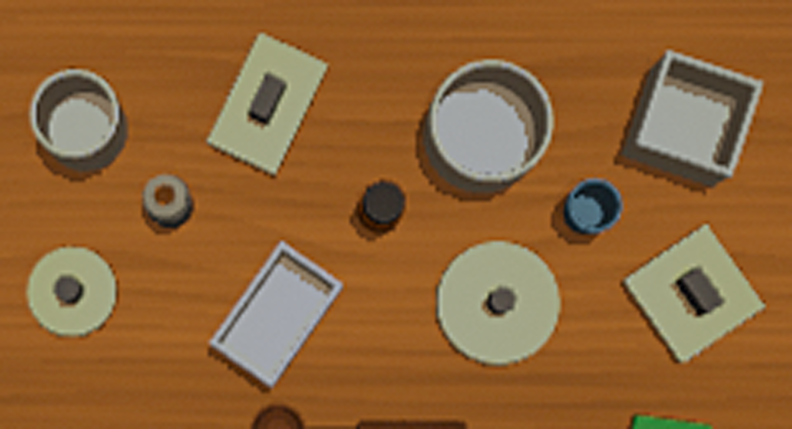

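The crop confirms the choices. Its pixel positions are the pale oblong lid (268,103), white oblong canister (277,313), narrow lid (70,290), wide lid (498,300) and square lid (695,292). Fitted sizes match the descriptions to within 3.5 mm, so I'm starting with the narrow lid.

```bash
cat > job.py <<'E'
from bench import *
import numpy as np
from h import H
def quat(phi):  # tool down, fingers closing along world angle phi
    a=(phi+np.pi/2)/2; return [np.cos(a),np.sin(a),0.,0.]
def best(pos,phis):
    c=[]
    for p in phis:
        q=inverse_kinematics(pos,quat(p))
        if q is not None:c.append((abs(q[5]),p))
    return min(c)[1]
def near(phi,ref,step): return phi+step*np.round((ref-phi)/step)
def lid(kind,L,C,bar=None,can=None,zg=.019,up=.12):
    L,C=np.array(L),np.array(C); rnd=bar is None
    if rnd: p1=p2=best([*L,zg],np.radians(np.arange(-90,90,15)))
    else:
        p1=best([*L,zg],[bar+np.pi/2,bar-np.pi/2]); p2=near(can,p1,np.pi/2 if kind=="square" else np.pi)
        if kind=="oblong": p2=near(can+np.pi/2,p1,np.pi)
    zs=zg+H[kind]-.008
    for p,q in ((L,p1),(C,p2)): print("j",np.round(inverse_kinematics([*p,.15],quat(q)),2))
    move_ptp([*L,zg+.12],quat(p1)); move_gripper(.05)
    servo_line([*L,zg],rate=.12); move_gripper(0.)
    print("gap",current_finger_gap(),"F",current_grip_force())
    servo_line([*L,zg+up],rate=.12)
    print("lifted gap",current_finger_gap())
    servo_line([*C,zg+up],quat(p2),rate=.15)
    servo_line([*C,zs+.012],rate=.08)
    hit=servo_line([*C,zs-.004],rate=.02,contact_N=4)
    z=current_position()[2]; print(kind,"hit",hit,"dz mm",(z-zs)*1e3,"clock",current_clock())
    if not hit or abs(z-zs)>.004: print("STOP: not released"); return False
    move_gripper(.045); servo_line([*C,z+.10],rate=.15); print("clock",current_clock()); return True
E
python3 - <<'E'
from job import *
lid("narrow",(.4637,.2850),(.6176,.2767))
E
```

```text
j [ 0.42  0.36  1.72 -0.    1.07 -0.1 ]
j [ 0.32  0.53  1.41 -0.    1.2  -0.2 ]
gap 0.02334929582702683 F 30.00077337026596
lifted gap 0.02358927159615751
narrow hit True dz mm 0.07343266069069487 clock 7.5333
clock 8.9
```

Run:
```python
from job import *
r=np.radians
ok=lid("oblong",(.6418,.1040),(.4411,.0932),r(155.3),r(145.5)) and lid("wide",(.4562,-.1111),(.6151,-.0989)) and lid("square",(.4663,-.2923),(.625,-.2863),r(33.7),r(160.5))
print(ok)
if ok:
    p=current_position(); move_ptp([.40,.35,.30],quat(0.))
import cv2
a=capture("top");b=capture("scene");np.savez("top1.npz",**a)
cv2.imwrite("pics/end_top.png",cv2.resize(a["image"][80:240,150:430],(784,448)))
cv2.imwrite("pics/end_scene.png",cv2.resize(b["image"],(800,600)))
from h import *
W=cloud(a)
for k in("narrow","wide","square","oblong"):
    try: print(k,locate(W,PX[k+"_c"],k,True,H[k]-.008))
    except Exception as e: print(k,e)
```

```text
j [ 0.05  0.5   1.48 -0.    1.17 -1.09]
j [ 0.05  0.23  1.91 -0.    1.   -0.91]
gap 0.019739967582204268 F 30.000447034835815
lifted gap 0.019466682071178635
oblong hit True dz mm 0.10503397166305994 clock 15.9583
clock 17.3667
j [-0.39  0.26  1.87 -0.    1.01 -0.12]
j [-0.27  0.46  1.54 -0.    1.14 -0.01]
gap 0.02368664480086144 F 30.00092715024948
lifted gap 0.02375902839861448
wide hit True dz mm -0.03822087925242634 clock 23.9
clock 25.2667
j [-0.69  0.37  1.7  -0.    1.07  0.3 ]
j [-0.53  0.55  1.38 -0.    1.21 -0.19]
gap 0.01965817605243119 F 30.000698268413544
lifted gap 0.0197631920190329
square hit True dz mm 0.1390544789363901 clock 32.1
clock 33.5167
True
narrow ((array([0.6154388 , 0.27535462], dtype=float32), 0.0, (83.02838134765625, np.float32(79.08795), np.float32(82.52544))), (array([0.61588458, 0.27526431]), np.float64(88.36174011230469), (21.035661697387695, 20.622270584106445)), np.float64(0.0813302849380098), 589)
wide ((array([ 0.61380184, -0.10042491], dtype=float32), 0.0, (113.46907043457031, np.float32(109.76001), np.float32(111.3536))), (array([ 0.61500037, -0.09885887]), np.float64(73.23661041259767), (22.48609161376953, 22.019325256347656)), np.float64(0.0766717578445448), 1092)
square ((array([ 0.62563367, -0.28772379]), np.float64(2.7920596847357273), (96.56116485595703, 94.69746398925781)), (array([ 0.6257793 , -0.28790637]), np.float64(71.15321350097656), (39.73082733154297, 20.499523162841797)), np.float64(0.06713879294641016), 1003)
oblong ((array([0.44084604, 0.09119234]), np.float64(2.5379088955872855), (115.9947509765625, 71.77548217773438)), (array([0.44052063, 0.0915502 ]), np.float64(145.36573028564453), (39.396270751953125, 19.999753952026367)), np.float64(0.06171307460788381), 938)
```

View pics/end_scene.png

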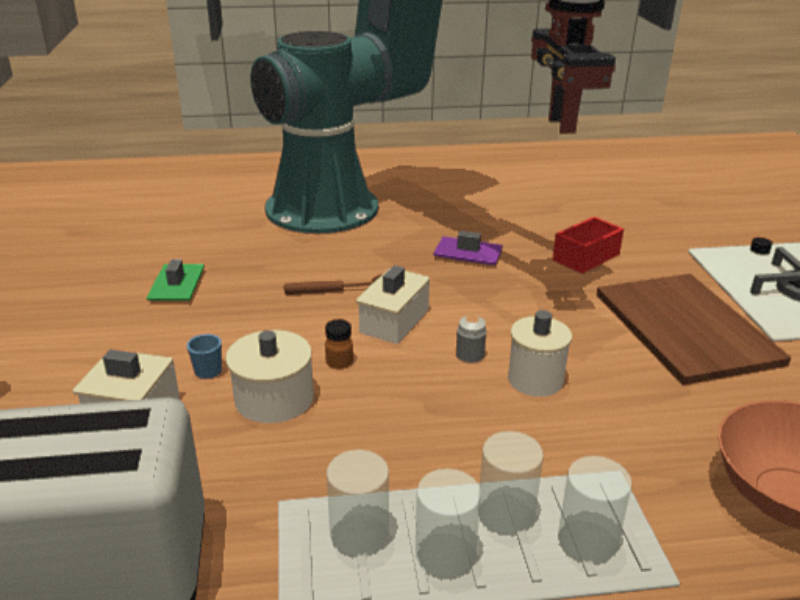

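View pics/end_top.png

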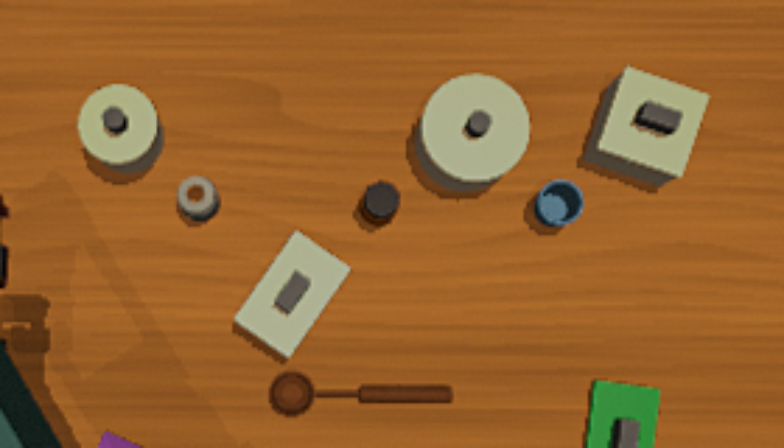

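The scene view shows all four lids flat on their canisters at (270,370), (540,350), (395,300) and (125,375). The shaker (471,340) and cup (205,356) have not moved, and the arm is clear of everything.

```bash
python3 -c "
from bench import *
print(close_job())"
```

```text
the job is handed in; nothing more can be done
None
```

All four canisters are closed with their own lids, seated flat and centred to about 2 mm in the last pictures, with the shaker and cup still in place; the job is handed in after about 35 s of robot time, but `close_job()` returned no verdict.

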